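# Unclamp a cured speaker driver and square it in the green jig

## Task

The gasket on the speaker driver in the press has cured: flip the blue-handled clamp arm up past its centre so that it stays open by itself, then lift the driver out. Set it down, without dropping it, magnet up in the empty green jig and leave it lying flat with its square flange pushed home against both fences. Do not pull at the driver while it is clamped, and leave the other driver, the glue bottle, the cutters and the small tweeter where they are.

Things in the scene. Friction and masses are not known exactly. Their poses are not given: they have to be found in the camera images.
- press: Gasket press fixed to the bench: pale metal base (x -95 to 125, y +-60, top z 12 mm) with a nest for the driver's flange and a toggle clamp. Origin: under the nest's centre at bench height; z up, +x towards the clamp pivot. Low black nest strips (top z 20 mm) stand about 2 mm clear of the flange; two steel cheeks (x 62 to 98, y +-19 mm) rise to z 90 mm.
- clamp_pivot (a point): Pivot of the clamp arm, at (68, 0, 76) mm in the press's frame; its axis is the press's y axis. The arm is a steel bar 16 mm wide and 12 mm thick; its rubber foot, 68 mm from the pivot, presses on the driver's magnet.
- clamp_bar (a point): Centre of the blue round cross bar at the arm's free end: 14 mm in diameter, 70 mm long, parallel to the press's y, 150 mm from the pivot. Clamped, it is at (-82, 0, 76) mm in the press's frame, free below and on the side away from the pivot: fingers slanting down towards the pivot fit under it and can push it up and round. It can also be pinched from above.
- clamp (a joint): Arm angle, rad: 0 clamped, level, growing as the bar rises and swings over the pivot, up to a stop at 1.95 (leaning back beyond upright). Over-centre spring, dead centre near 1.2: below that it snaps back shut, beyond it snaps open to the stop and stays. Raising it takes about 5 N at the bar at first (10 N if pushed aslant), less towards dead centre. Open, the bar's top is 222 mm above the bench.
- driver: The speaker driver to be moved, about 0.35 kg, lying magnet up: square steel flange 78 x 78 x 5 mm at the bottom, black cone-shaped basket above it, then a plain steel magnet 48 mm in diameter from 24 to 42 mm above the underside (grip it here). Origin: centre of the underside; z up, x and y parallel to the flange's sides. In the press its underside is 12 mm above the bench.
- green_jig: Green jig, fixed, empty: plate 124 x 124 mm, its top 8 mm above the bench, with fences 12 mm thick and 12 mm high along its +x and +y edges; their inner faces are at x = +50 and y = +50 mm. Origin: centre of the underside; z up. A driver pushed home against both fences has its origin at (11, 11, 8) mm in this frame, its sides parallel to the jig's (any of the four ways round).
- grey_jig: The same kind of jig in grey, fixed, already holding the other driver; it and the green jig may change places.
- other_driver: Another driver of the same make, standing in the grey jig; 50 mm high above the bench. Leave it alone.
- glue: White glue bottle with red cap, 34 mm in diameter, 75 mm high, standing loose; origin under its centre. Leave it standing.
- cutters: Side cutters with orange grips lying on the bench, about 160 x 68 x 13 mm, length along its own x (handles to -x). Leave alone.
- tweeter: Small bare round steel tweeter, 40 mm in diameter, 18 mm high, standing on the bench; origin under its centre. Leave alone.
Not all that is in view belongs to the job. What is shaped like the driver but brown or orange is not meant.

How it is judged (in metres and radians):
On the way, in this order (a step that is already met when the one before it is completed fails the run):
1. the clamp arm has been flipped past centre and stays open (value of joint clamp above 1.7 rad), for 0.3 s.
2. the driver is lifted clear of the press (z of driver in the frame of press above 0.035 m), for 0.1 s.
At the end, for the whole second after the job is handed in: The driver lies flat, magnet up and at rest in the green jig, its flange within 2.8 mm of each of the two fences and parallel to them within 0.06 rad; the clamp arm stays open beyond 1.7 rad (x of driver in the frame of green_jig between 0.0082 and 0.013 m and y of driver in the frame of green_jig between 0.0082 and 0.013 m and z of driver in the frame of green_jig between 0.006 and 0.01 m and angle between driver's own z axis and vertical below 0.06 rad and (angle between the x axis of driver and the x axis of green_jig, either way round below 0.06 rad or angle between the x axis of driver and the y axis of green_jig, either way round below 0.06 rad) and value of joint clamp above 1.7 rad and linear speed of driver below 0.01 m/s); the robot touches nothing.
It fails at once if the driver is pulled or dragged more than 8 mm while the clamp is not open (value of joint clamp below 1.2 rad and distance of driver from where it was at the start of the episode above 0.008 m).
It fails at once if the driver is dropped: it moves faster than 0.5 m/s with no finger on it (a fall of more than 12 mm) (contact force between the fingers and driver below 0.05 N and linear speed of driver above 0.5 m/s).
It fails at once if the other driver is moved more than 8 mm (distance of other_driver from where it was at the start of the episode above 0.008 m).
It fails at once if the glue bottle is tipped by more than 0.3 rad or moved more than 20 mm (angle between glue's own z axis and vertical above 0.3 rad or distance of glue from where it was at the start of the episode above 0.02 m).
It fails at once if the cutters or the tweeter are moved more than 20 mm (distance of any of cutters, tweeter from where it was at the start of the episode above 0.02 m).
It also fails if it takes over 72 s, if anything falls off the work surface, if the arm or the gripper's body presses on something with over 40 N, if the wrist force passes 120 N, or if a joint passes its speed limit or range.

## Robot

A 6-joint arm with a two-finger parallel gripper is mounted at the origin on the work surface. World frame = base frame: x ahead of the robot, y to its left, z up, the work surface at z = 0. Lengths are in m, angles in degrees, forces in N, time in s.
With the tool pointing down it reaches from about 0.25 to 0.725 m from the base axis. Payload 9.7 kg.
Tool frame: the origin (TCP) lies at the very end of the fingers, on their centre line; the grasp point (between the pads) lies 19 mm behind it; x points along the fingers, z is the direction in which the jaws open and shut, and the axes are right-handed (so a half turn about x gives the same grasp; the last joint's range is limited). The gripper opens to 85 mm and grips with 20 to 120 N. Pads are 22 mm wide; open, the fingers measure 114 mm over their backs; the gripper's body (76 mm by 85 mm) begins 54 mm behind the grasp point. The pads swing forward as they close: fully open they stand 13 mm farther back than shut.
Start: joints at [-63.885, 4.979, 10.078, 95.1, 0, 90], TCP at [0.242, -0.494, 0.231] pointing down, gripper open.
Joint ranges: [-179.16, 179.16], [-48.56, 103.87], [-65.8, 70.77], [-126.05, 130.52], [-82.76, 87.17], [-180, 180]. Speed limits (degrees/s): [127.2, 127.2, 147.25, 180, 180, 180].

## Interface

Orientations are given as [roll, pitch, yaw] about the fixed x, y, z axes, in that order (R = Rz(yaw) Ry(pitch) Rx(roll)).
In Python, from workcell import sensors, vision, job_done gives the robot as it stands.
- The arm moves only by the tool carry_out, never from a script. Its argument "increments" is a list of rows, each a list of 7 numbers: the turn, a rotation vector about the tool's x, y, z in degrees, then the shift along the tool's x, y, z in mm, then the opening in per cent of the stroke, from 0 (shut) to 100 (fully open). A call has 1 to 12 rows; each row shifts and turns the commanded pose from where the row before left it, along the tool's axes as they then stand; what a row does not reach is not made up. A row lasts 1/8 s, in which the tool goes at most 62.5 mm and 10.7 degrees, less where a joint would pass 70% of its speed; a pose out of reach is approached as far as the arm can. A call is refused whole if a number of a shift passes 62.5 or a number of a turn 10.7, either way. A call with a gripper value outside its range is refused whole. The fingers move at their own pace and stop on an object; "squeeze" is the grip in N (left out, the last holds). Time passes only in rows, so rows that do not move let the fingers close. It gives the time, the measured TCP pose, the force and the opening at its end, in the units of the state.
- sensors.get_obs(): the state, without advancing time (a new reading comes with each control period).
- vision.camera(name): name is "scene" or "top"; returns the picture (384x512x3 uint8, red, green, blue); there is no depth.
- vision.calibration(name): a dict with "camera_matrix" (3x3 intrinsics, pixels), "extrinsics" (4x4, takes a point from world to camera coordinates). Camera axes: x right, y up, looking along -z (the intrinsics and any distortion apply to the point x, -y, -z); pixel columns grow to the right and rows downward; lengths in m; the calibration is good to about 2 mm. A picture is of the moment at which its call begins. calibration takes no time and is no camera call.
- job_done(): hands the job in, once; it reports no verdict.
The state is a dict: "time": time; "q": joint angles; "qd": joint speeds; "joint_efforts": joint torques, N m; "ee_pos": TCP position; "tcp_rot": TCP orientation; "wrist_force": force on the tool from outside, world axes, zero at the start; "torque": the same for the moment, N m; "opening": finger opening in m.
Only numpy, scipy, OpenCV 4.12 (cv2) and the standard library are available. Lean on these libraries where they do the work, as an engineer would, in place of code of your own. Each camera call takes 0.05 s, during which the arm holds its last target.

## Working session

There is one attempt and no reset: what is moved stays moved. The work goes in short steps, Python scripts to look and compute and a tool call to move; the robot and the scene stay as the last step left them, time stands still between calls to the robot, and variables do not carry over. Pictures are saved under pics/ and viewed, and the job is handed in when it is done.

Besides the shell and the picture viewer there is one more tool, called after "Call:" by a JSON object that holds its "name" and its "arguments". carry_out: Moves the arm, as the interface text tells. Its arguments: {"type":"object","properties":{"increments":{"type":"array"},"squeeze":{"type":"number"}},"required":["increments"]}

```bash
mkdir -p pics; ls; python3 - <<'E'
from workcell import sensors, vision
import cv2
print(sensors.get_obs())
for n in("scene","top"):
    im=vision.camera(n); cv2.imwrite(f"pics/{n}0.png",im[:,:,::-1]); c=vision.calibration(n); print(n,c)
E
```

```text
pics
{'time': 0.0, 'q': array([-6.38860204e+01,  5.01216876e+00,  1.00348710e+01,  9.50992346e+01,
        1.37776848e-03,  8.99990432e+01]), 'qd': array([-4.29469862e-02,  2.06876587e-02,  6.21386514e-02,  3.05951005e-02,
       -1.73128921e-02, -2.68489200e-06]), 'joint_efforts': array([-4.03645909e-04, -5.20392895e+01,  4.64805222e+01,  1.63986871e-02,
        7.50420440e-06, -5.13720693e-06]), 'ee_pos': array([ 0.24199498, -0.49365273,  0.23057655]), 'tcp_rot': array([178.96769216,  89.92345523, 115.08262765]), 'wrist_force': array([ 0.01405317, -0.09558938,  0.21442165]), 'torque': array([ 0.00052087, -0.02196833,  0.04172853]), 'opening': 0.08545253747054818}
scene {'camera_matrix': array([[428.77647902,   0.        , 254.88916106],
       [  0.        , 428.77647902, 188.20668486],
       [  0.        ,   0.        ,   1.        ]]), 'extrinsics': array([[-0.12233971,  0.99243992, -0.0097976 ,  0.07165985],
       [-0.54946675, -0.05950622,  0.83339384,  0.24154362],
       [ 0.8265103 ,  0.10734062,  0.55259272, -1.36019285],
       [ 0.        ,  0.        ,  0.        ,  1.        ]])}
top {'camera_matrix': array([[382.98116745,   0.        , 255.68681384],
       [  0.        , 382.98116745, 187.99473148],
       [  0.        ,   0.        ,   1.        ]]), 'extrinsics': array([[ 0.02581121, -0.99876411,  0.04247399, -0.02969746],
       [ 0.98778428,  0.03201292,  0.15250371, -0.57156929],
       [-0.15367495,  0.03801884,  0.98738978, -0.77435837],
       [ 0.        ,  0.        ,  0.        ,  1.        ]])}
```

View pics/scene0.png

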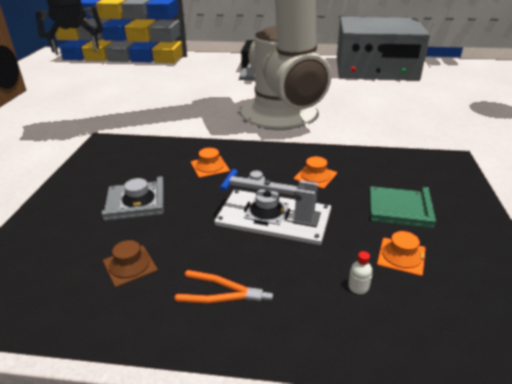

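View pics/top0.png

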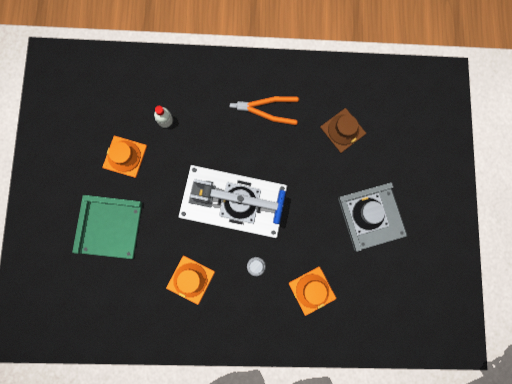

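The scene view shows the press at about (273,212) with its blue bar at (229,180), the green jig at (402,206), the grey jig with the other driver on the left, and the glue bottle at (360,275). In the top view the press is at (233,201) with the bar at (279,206), the green jig at (107,227) and the tweeter at (256,267).

```bash
cat > h.py <<'E'
import numpy as np, cv2
from workcell import sensors, vision
def cal(n):
    c=vision.calibration(n); return np.array(c["camera_matrix"]),np.array(c["extrinsics"])
def proj(n,P):
    K,E=cal(n); P=np.atleast_2d(P); c=P@E[:3,:3].T+E[:3,3]; q=c*[1,-1,-1]; u=q@K.T; return u[:,:2]/u[:,2:]
def ray(n,uv):
    K,E=cal(n); uv=np.atleast_2d(uv).astype(float); d=np.c_[uv,np.ones(len(uv))]@np.linalg.inv(K).T*[1,-1,-1]
    R=E[:3,:3]; return -R.T@E[:3,3], d@R
def onz(n,uv,z):
    o,d=ray(n,uv); return o+d*((z-o[2])/d[:,2])[:,None]
def tri(uv1,uv2):
    o1,d1=ray("top",uv1); o2,d2=ray("scene",uv2); d1=d1[0];d2=d2[0]
    s=np.linalg.lstsq(np.c_[d1,-d2],o2-o1,rcond=None)[0]; a=o1+s[0]*d1;b=o2+s[1]*d2
    return (a+b)/2,np.linalg.norm(a-b)
def big(m):
    cs=cv2.findContours(m.astype(np.uint8),cv2.RETR_EXTERNAL,cv2.CHAIN_APPROX_NONE)[0]
    return max(cs,key=cv2.contourArea)[:,0]
E
python3 - <<'E'
from h import *
for n in("top","scene"):
    im=cv2.imread(f"pics/{n}0.png"); hsv=cv2.cvtColor(im,cv2.COLOR_BGR2HSV); H,S,V=cv2.split(hsv)
    g=(H>55)&(H<85)&(S>90)&(V>40)
    b=(H>105)&(H<125)&(S>150)&(V>80); b[:100]=0
    w=(S<50)&(V>190)
    w2=np.zeros_like(w); 
    if n=="top": w2[155:245,170:300]=w[155:245,170:300]
    else: w2[185:245,210:340]=w[185:245,210:340]
    for nm,m in(("green",g),("bar",b),("press",w2)):
        c=big(m); r=cv2.minAreaRect(c); print(n,nm,cv2.contourArea(c),r, cv2.boxPoints(r).round(1).tolist(), c.mean(0))
        for z in ((.012,) if nm=="press" else (.008,.02) if nm=="green" else (.076,)):
            P=onz(n,c,z)[:,:2].astype(np.float32); r=cv2.minAreaRect(P*1000); print("   z",z,r)
for n,box in(("top",(65,155,310,300)),("scene",(200,160,445,245))):
    im=cv2.imread(f"pics/{n}0.png"); x0,y0,x1,y1=box
    cv2.imwrite(f"pics/{n}0z.png",cv2.resize(im[y0:y1,x0:x1],None,fx=3.2,fy=3.2,interpolation=cv2.INTER_CUBIC))
E
```

```text
top green 3460.5 ((106.76280212402344, 226.76620483398438), (63.386375427246094, 59.530616760253906), 6.709836959838867) [[71.80000305175781, 252.60000610351562], [78.80000305175781, 193.5], [141.6999969482422, 200.89999389648438], [134.8000030517578, 260.0]] [106.89956332 226.85152838]
   z 0.008 ((483.47430419921875, 304.84454345703125), (130.7926788330078, 126.87797546386719), 85.34548950195312)
   z 0.02 ((482.94720458984375, 300.772216796875), (128.9353790283203, 125.07616424560547), 85.34559631347656)
top bar 150.5 ((279.0798645019531, 206.5166473388672), (6.15941858291626, 33.53007888793945), 11.768289566040039) [[272.6000061035156, 222.3000030517578], [279.5, 189.5], [285.5, 190.6999969482422], [278.70001220703125, 223.60000610351562]] [279.30136986 206.54794521]
   z 0.076 ((530.7583618164062, -60.74573516845703), (12.576817512512207, 69.03609466552734), 79.14742279052734)
top press 3451.0 ((232.46554565429688, 200.91380310058594), (99.6575698852539, 53.82024002075195), 11.88865852355957) [[178.1999969482422, 217.0], [189.1999969482422, 164.3000030517578], [286.7999877929687
[... 808 characters left out ...]
1875) [[218.8000030517578, 187.0], [232.0, 166.39999389648438], [238.5, 170.60000610351562], [225.3000030517578, 191.10000610351562]] [228.51923077 178.63461538]
   z 0.076 ((525.0924682617188, -61.2083740234375), (18.201318740844727, 81.27983093261719), 80.16051483154297)
scene press 1184.5 ((272.58001708984375, 213.5600128173828), (109.3884506225586, 35.41931915283203), 10.30484676361084) [[215.60000610351562, 221.1999969482422], [221.89999389648438, 186.39999389648438], [329.6000061035156, 205.89999389648438], [323.20001220703125, 240.8000030517578]] [278.21172638 222.44625407]
   z 0.012 ((548.6978149414062, 34.92095184326172), (218.05477905273438, 117.66780853271484), 79.97266387939453)
```

View pics/top0z.png

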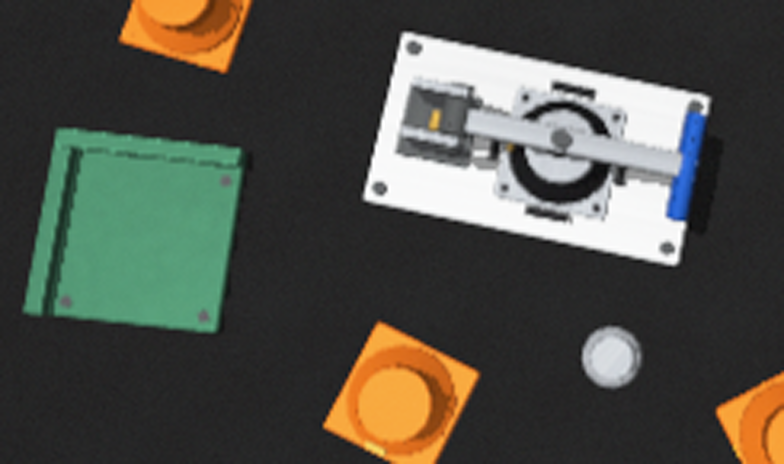

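View pics/scene0z.png

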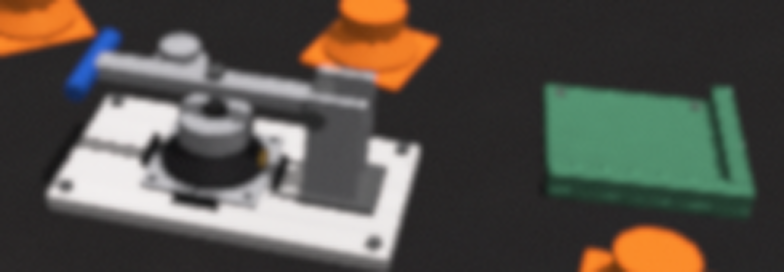

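```bash
cat >> h.py <<'E'
from scipy.spatial.transform import Rotation as Rot
def cur():
    o=sensors.get_obs(); return o, Rot.from_euler("xyz",o["tcp_rot"],degrees=True)
PY=79.9; PO=np.array([.5454,.0206,0])
def W(p): # press frame mm -> world
    c,s=np.cos(np.radians(PY)),np.sin(np.radians(PY)); p=np.array(p)/1000
    return PO+[c*p[0]-s*p[1],s*p[0]+c*p[1],p[2]]
def rdown(yaw): # tool x down, jaws z along world yaw
    a=np.radians(yaw); x=np.array([0,0,-1.]); z=np.array([np.cos(a),np.sin(a),0]); return Rot.from_matrix(np.c_[x,np.cross(z,x),z])
def go(P,yaw,P0=None,R0=None):
    o,R=cur(); P0=o["ee_pos"] if P0 is None else P0; R=R if R0 is None else R0
    T=rdown(yaw); print("turn tool",np.round((R.inv()*T).as_rotvec(degrees=True),2),"shift(tool, start axes)",np.round(R.inv().apply(np.array(P)-P0)*1000,1),"after turn",np.round(T.inv().apply(np.array(P)-P0)*1000,1))
E
python3 - <<'E'
from h import *
o,R=cur(); M=R.as_matrix(); print(M.round(3)); print("jaw yaw",np.degrees(np.arctan2(M[1,2],M[0,2])))
for n in("top","scene"):
    K,E=cal(n); print(n,"cam",-E[:3,:3].T@E[:3,3])
im=cv2.imread("pics/top0.png"); H,S,V=cv2.split(cv2.cvtColor(im,cv2.COLOR_BGR2HSV))
c=big((H>55)&(H<85)&(S>90)&(V>40))
for yaw in(-4.65,):
    a=np.radians(yaw); ex=np.array([np.cos(a),np.sin(a)]); ey=np.array([-ex[1],ex[0]])
    for z in(0,.008,.02):
        P=onz("top",c,z)[:,:2]*1000; print(z,"x",np.percentile(P@ex,[1,99]).round(1),(P@ex).min().round(1),(P@ex).max().round(1),"y",(P@ey).min().round(1),(P@ey).max().round(1))
# bar / press centre
c=W([-82,22,76]); print("grasp pt",c, proj("top",W([-82,0,76])),proj("top",W([68,0,90])),proj("scene",W([-82,0,76])),proj("top",W([0,0,54])))
go(W([-82,22,120]),PY-0); go(W([-82,22,120]),PY-180)
cv2.imwrite("pics/jig.png",cv2.resize(im[185:270,65:150],None,fx=7,fy=7,interpolation=cv2.INTER_CUBIC))
E
```

```text
[[-0.001  0.898  0.44 ]
 [ 0.001  0.44  -0.898]
 [-1.     0.    -0.001]]
jaw yaw -63.8858748975994
top cam [0.44635421 0.01807705 0.85302135]
scene cam [1.26570044 0.08925919 0.55103379]
0 x [393.8 521.3] 393.3 521.3 y 279.8 411.8
0.008 x [394.3 520.6] 393.7 520.6 y 277.6 408.4
0.02 x [395.  519.5] 394.4 519.5 y 274.5 403.4
grasp pt [ 0.50936086 -0.05627119  0.076     ] [[278.81205929 206.26870285]] [[206.3421629  190.25155017]] [[228.88235421 180.13135867]] [[239.53967919 199.39603388]]
turn tool [-1.4379e+02 -3.0000e-02 -9.0000e-02] shift(tool, start axes) [ 111.   432.6 -274.9] after turn [ 110.7 -186.5  477.5]
turn tool [ 3.621e+01 -7.000e-02  2.000e-02] shift(tool, start axes) [ 111.   432.6 -274.9] after turn [ 110.7  186.5 -477.5]
```

View pics/jig.png

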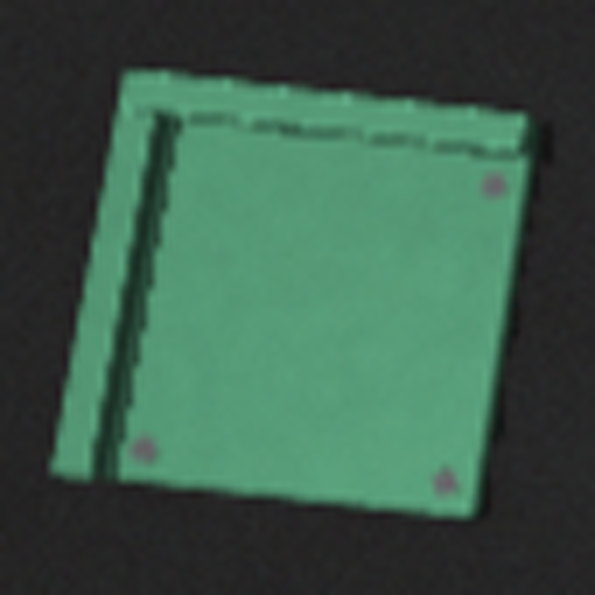

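The zoom shows the green jig with its left fence (world +y) and its top fence (world +x). Its outline corners in the crop are at about (122,72), (530,115), (476,518) and (52,472).

```bash
python3 - <<'E'
from h import *
def full(p): return (np.array(p)+.5)/7-.5+[65,185]
A=onz("top",full([122,72]),.02)[0];B=onz("top",full([530,115]),.02)[0];D=onz("top",full([52,472]),.02)[0]
C=onz("top",full([476,518]),.004)[0]; 
for n,a,b in(("AB",A,B),("DA",D,A),("CB",C,B),("CD",C,D)):
    d=b-a; print(n,np.linalg.norm(d[:2])*1000,np.degrees(np.arctan2(d[1],d[0])))
print(A,B,C,D,(A+C)/2,(B+D)/2)
# inner edges of fences line fits: x-fence inner top edge ~ y coordinates at zoom
for p,q in(((190,120),(515,155)),):
    a=onz("top",full(p),.02)[0];b=onz("top",full(q),.02)[0];print("xf inner",a,b,np.degrees(np.arctan2(*(b-a)[1::-1])))
a=onz("top",full((160,118)),.02)[0];b=onz("top",full((96,478)),.02)[0];print("yf inner top",a,b,np.degrees(np.arctan2(*(a-b)[1::-1])))
im=cv2.imread("pics/scene0.png");cv2.imwrite("pics/jigs.png",cv2.resize(im[175:240,360:445],None,fx=8,fy=8,interpolation=cv2.INTER_CUBIC))
E
```

```text
AB 125.36094755976093 -94.32913202109711
DA 122.08721679942947 -4.357623735712344
CB 123.8845627640505 -5.411940630127652
CD 123.09335780882442 84.84452600237276
[0.54891105 0.36003827 0.02      ] [0.53944809 0.23503499 0.02      ] [0.41611576 0.24671926 0.004     ] [0.42717676 0.36931465 0.02      ] [0.48251341 0.30337877 0.012     ] [0.48331243 0.30217482 0.02      ]
xf inner [0.53471087 0.33813386 0.02      ] [0.52691529 0.23871801 0.02      ] -94.4836081492475
yf inner top [0.53504834 0.34724451 0.02      ] [0.42572886 0.35615756 0.02      ] -4.661138218231635
```

View pics/jigs.png

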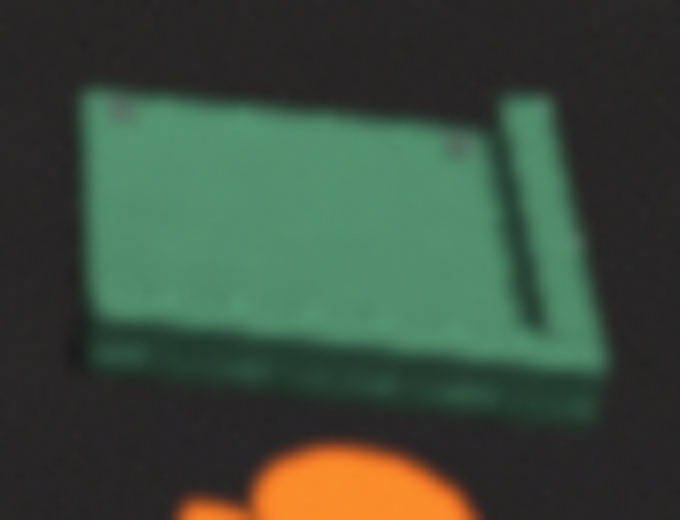

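Jig centre comes out near (0.483, 0.303) with yaw about -4.6°. I'll try one small turn first to see which way joint 6 goes.

Call:
{"name": "carry_out", "arguments": {"increments": [[-10, 0, 0, 0, 0, 0, 25], [0, 0, 0, 0, 0, 0, 25]]}}

```text
time: 0.35
ee_pos: [0.2421, -0.4937, 0.2309]
tcp_rot: [168.1, 90.0, 114.1]
wrist_force: [-0.1, 0.2, 0.1]
opening: 0.0516
```

```bash
python3 - <<'E'
from h import *
o,R=cur(); print(o["q"],o["opening"],o["ee_pos"])
P=W([-82,22,57+70]); go(P,PY)
E
```

```text
[-6.38839765e+01  4.99596898e+00  1.00543876e+01  9.50980824e+01
  1.36530162e-03  8.00554930e+01] 0.05162839947868076 [ 0.24205968 -0.49374028  0.2309068 ]
turn tool [-1.3384e+02 -1.0000e-02 -5.0000e-02] shift(tool, start axes) [ 104.1  473.6 -196.2] after turn [ 103.9 -186.4  477.6]
```

Call:
{"name": "carry_out", "arguments": {"increments": [[-10.3, 0, 0, 0, 0, 0, 25], [-10.3, 0, 0, 0, 0, 0, 25], [-10.3, 0, 0, 0, 0, 0, 25], [-10.3, 0, 0, 0, 0, 0, 25], [-10.3, 0, 0, 0, 0, 0, 25], [-10.3, 0, 0, 0, 0, 0, 25], [-10.3, 0, 0, 0, 0, 0, 25], [-10.3, 0, 0, 0, 0, 0, 25], [-10.3, 0, 0, 0, 0, 0, 25], [-10.3, 0, 0, 0, 0, 0, 25], [-10.3, 0, 0, 0, 0, 0, 25], [-10.3, 0, 0, 0, 0, 0, 25]]}}

```text
time: 1.85
ee_pos: [0.2421, -0.4938, 0.2311]
tcp_rot: [43.3, 90.0, 113.1]
wrist_force: [-0.4, -0.3, 0.1]
opening: 0.0212
```

Call:
{"name": "carry_out", "arguments": {"increments": [[-10.2, 0, 0, 0, 0, 0, 30], [0, 0, 0, 0, -20, 50, 30], [0, 0, 0, 0, -20, 50, 30], [0, 0, 0, 0, -20, 50, 30], [0, 0, 0, 0, -20, 50, 30], [0, 0, 0, 0, -20, 50, 30], [0, 0, 0, 0, -20, 50, 30], [0, 0, 0, 0, -20, 50, 30], [0, 0, 0, 0, -20, 50, 30], [0, 0, 0, 40, -20, 50, 30], [0, 0, 0, 40, -6, 27, 30], [0, 0, 0, 0, 0, 0, 30]]}}

```text
time: 3.35
ee_pos: [0.5056, -0.0582, 0.1507]
tcp_rot: [92.3, 89.7, 172.2]
wrist_force: [1.1, -0.8, 1.6]
opening: 0.0256
```

```bash
python3 - <<'E'
from h import *
o,R=cur(); print(o["q"],o["opening"],o["ee_pos"])
go(W([-82,22,57]),PY)
for n in("scene","top"):
    im=vision.camera(n)[:,:,::-1]; cv2.imwrite(f"pics/{n}1.png",cv2.resize(im[100:300,130:380],None,fx=2.6,fy=2.6,interpolation=cv2.INTER_CUBIC))
E
```

```text
[-6.56635305e+00 -1.18393019e+00 -5.16748525e+00  8.63448167e+01
  7.07420861e-03  3.57135114e+00] 0.025608692882427474 [ 0.50557957 -0.05816128  0.15068904]
turn tool [-0.04 -0.01 -0.33] shift(tool, start axes) [93.7 -3.9  2.5] after turn [93.7 -3.4  2.5]
```

View pics/scene1.png

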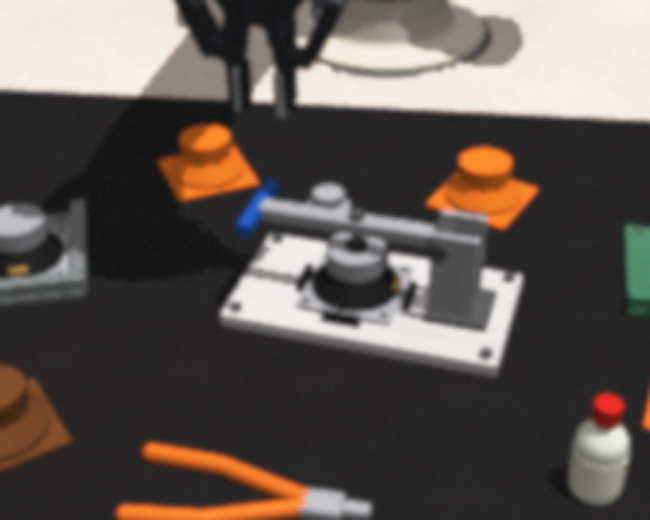

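View pics/top1.png

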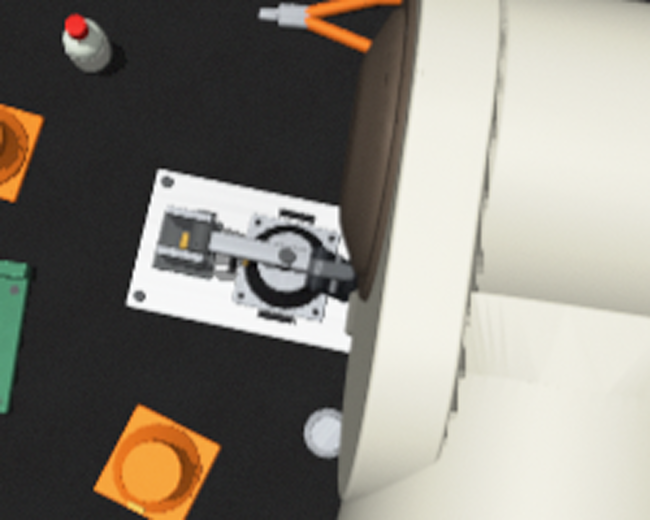

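The scene view shows the two fingers above and behind the bar, at about (260,110) in the crop. The bar is at (258,207) and the way down is clear.

Call:
{"name": "carry_out", "arguments": {"increments": [[0, 0, 0, 20, -3.5, 2.5, 30], [0, 0, 0, 25, 0, 0, 30], [0, 0, 0, 25, 0, 0, 30], [0, 0, 0, 15, 0, 0, 30], [0, 0, 0, 8.5, 0, 0, 30], [0, 0, 0, 0, 0, 0, 30]]}}

```text
time: 4.2
ee_pos: [0.5108, -0.0584, 0.0609]
tcp_rot: [-91.3, 90.0, -11.4]
wrist_force: [-0.3, 0.5, 0.6]
opening: 0.0254
```

Call:
{"name": "carry_out", "arguments": {"increments": [[0, 0, 0, 0, 0, 0, 10], [0, 0, 0, 0, 0, 0, 5], [0, 0, 0, 0, 0, 0, 0], [0, 0, 0, 0, 0, 0, 0]], "squeeze": 30}}

```text
time: 4.7
ee_pos: [0.5112, -0.0579, 0.0614]
tcp_rot: [-73.3, 89.9, 6.6]
wrist_force: [-0.8, 2.0, 6.4]
opening: 0.0127
```

```bash
python3 - <<'E'
from h import *
o,R=cur(); print(o["q"],o["opening"],o["ee_pos"],o["wrist_force"])
go(W([-82,22,57]),PY)
im=vision.camera("scene")[:,:,::-1]; cv2.imwrite(f"pics/scene2.png",cv2.resize(im[100:260,180:350],None,fx=3.5,fy=3.5,interpolation=cv2.INTER_CUBIC))
E
```

```text
[-6.47244526e+00  2.08604614e-01 -1.36668373e+01  7.60419257e+01
  1.92174628e-02  3.59935201e+00] 0.01266551187484757 [ 0.5111986  -0.0578985   0.06142982] [-0.8404417   1.95813207  6.44678839]
turn tool [0.03 0.02 0.08] shift(tool, start axes) [4.4 2.1 1.3] after turn [4.4 2.1 1.3]
```

View pics/scene2.png

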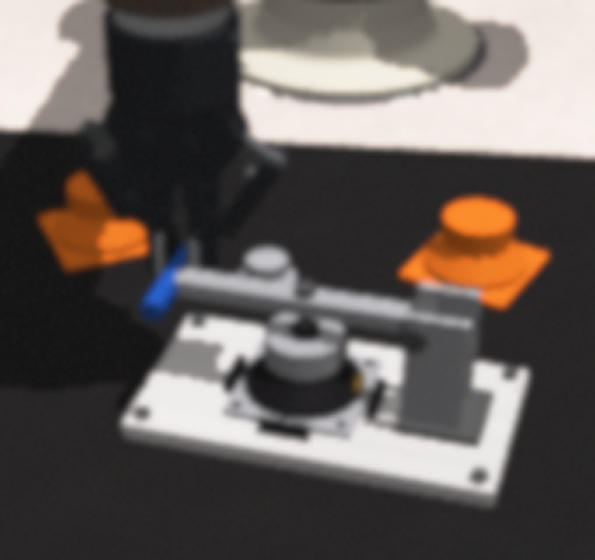

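Pinched: the opening is 12.7 mm and the pads straddle the bar at crop (175,270). Now the arc, first part.

Call:
{"name": "carry_out", "arguments": {"increments": [[0, 0, 0, -6.5, 0, 0.2, 0], [0, 0, 0, -6.5, 0, 0.4, 0], [0, 0, 0, -6.5, 0, 0.7, 0], [0, 0, 0, -6.5, 0, 1, 0], [0, 0, 0, -12.8, 0, 2.8, 0], [0, 0, 0, 0, 0, 0, 0]], "squeeze": 40}}

```text
time: 5.5
ee_pos: [0.5119, -0.0534, 0.0995]
tcp_rot: [-151.8, 89.9, -71.9]
wrist_force: [3.0, -3.5, -5.8]
opening: 0.0125
```

```bash
python3 - <<'E'
from h import *
o,R=cur(); print(o["opening"],o["ee_pos"],o["wrist_force"],R.as_rotvec())
im=vision.camera("scene")[:,:,::-1]; cv2.imwrite(f"pics/scene3.png",cv2.resize(im[100:260,180:350],None,fx=3.5,fy=3.5,interpolation=cv2.INTER_CUBIC))
E
```

```text
0.012502912008254551 [ 0.51186535 -0.05344116  0.0994879 ] [ 3.03435053 -3.53597375 -5.77067335] [-1.07957765  1.28782064  1.077611  ]
```

View pics/scene3.png

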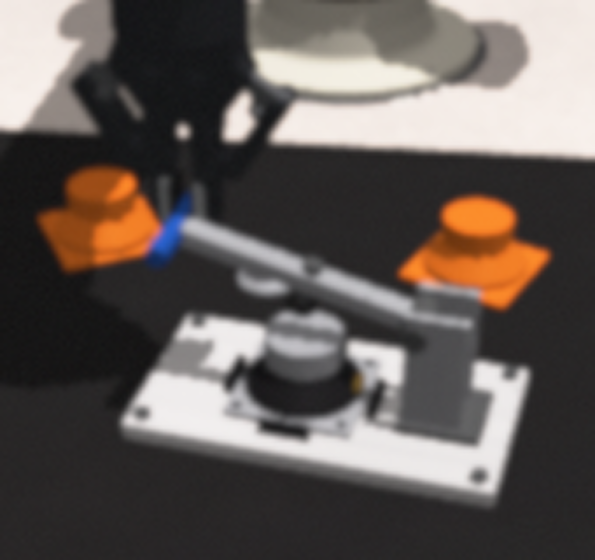

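The arm is up about 15° and the forces are small, so I'll carry on.

Call:
{"name": "carry_out", "arguments": {"increments": [[0, 0, 0, -12.5, 0, 3.9, 0], [0, 0, 0, -12.1, 0, 5, 0], [0, 0, 0, -11.6, 0, 6, 0], [0, 0, 0, -11, 0, 7, 0], [0, 0, 0, -10.4, 0, 8, 0], [0, 0, 0, -9.6, 0, 8.8, 0], [0, 0, 0, -8.8, 0, 9.6, 0], [0, 0, 0, 0, 0, 0, 0]]}}

```text
time: 6.55
ee_pos: [0.52, -0.0088, 0.1782]
tcp_rot: [-151.4, 89.5, -71.6]
wrist_force: [-6.4, -21.7, 17.4]
opening: 0.0123
```

```bash
python3 - <<'E'
from h import *
o,R=cur(); print(o["opening"],o["ee_pos"],o["wrist_force"])
im=vision.camera("scene")[:,:,::-1]; cv2.imwrite(f"pics/scene4.png",cv2.resize(im[60:260,180:380],None,fx=3,fy=3,interpolation=cv2.INTER_CUBIC))
E
```

```text
0.012265364194074617 [ 0.52003105 -0.00876643  0.17818643] [ -6.36509348 -21.72758036  17.38515918]
```

View pics/scene4.png

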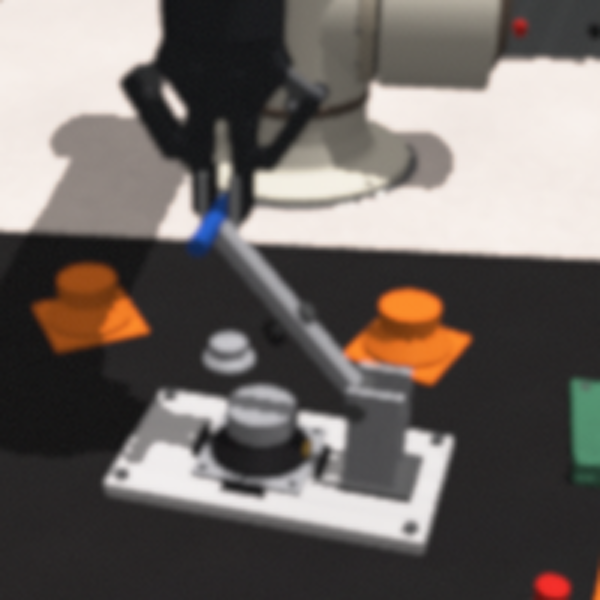

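The outward radial force on the tool has grown to about 27 N, so I'll bias the next rows outward and look after a few.

Call:
{"name": "carry_out", "arguments": {"increments": [[0, 0, 0, -10, 0, 7, 0], [0, 0, 0, -9, 0, 9.4, 0], [0, 0, 0, -6.8, 0, 10.5, 0], [0, 0, 0, 0, 0, 0, 0]]}}

```text
time: 7.1
ee_pos: [0.5252, 0.0212, 0.2015]
tcp_rot: [-106.5, 89.9, -26.5]
wrist_force: [3.2, -4.3, 2.2]
opening: 0.0127
```

```bash
python3 - <<'E'
from h import *
o,R=cur(); print(o["opening"],o["ee_pos"],o["wrist_force"])
im=vision.camera("scene")[:,:,::-1]; cv2.imwrite(f"pics/scene5.png",cv2.resize(im[60:260,180:380],None,fx=3,fy=3,interpolation=cv2.INTER_CUBIC))
E
```

```text
0.012744961675276006 [0.52517822 0.02116535 0.2015063 ] [ 3.20073004 -4.2687577   2.20978242]
```

View pics/scene5.png

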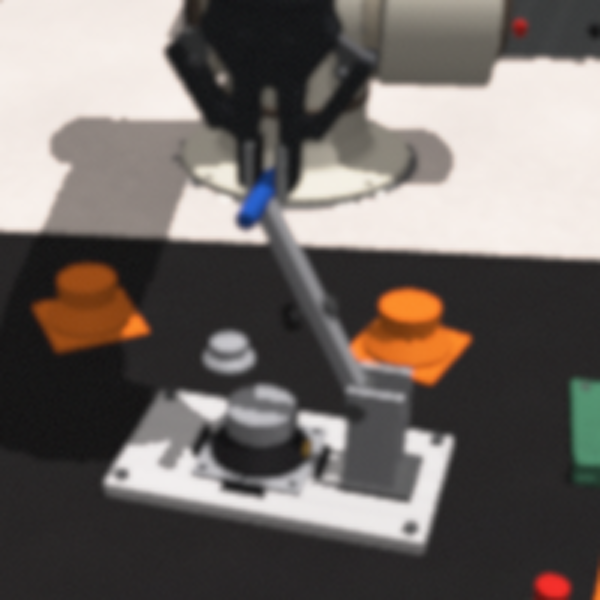

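The bar now sits only about 7 mm inside the tips, so I'll continue along the arc with less rise and past dead centre.

Call:
{"name": "carry_out", "arguments": {"increments": [[0, 0, 0, 0, 0, 10, 0], [0, 0, 0, -2, 0, 12, 0], [0, 0, 0, -3.5, 0, 12, 0], [0, 0, 0, -2, 0, 12, 0], [0, 0, 0, -1, 0, 12, 0], [0, 0, 0, 0, 0, 0, 0]]}}

```text
time: 7.9
ee_pos: [0.5357, 0.0789, 0.2151]
tcp_rot: [-63.4, 89.5, 16.5]
wrist_force: [-5.3, -0.4, 33.9]
opening: 0.012
```

```bash
python3 - <<'E'
from h import *
o,R=cur(); print(o["opening"],o["ee_pos"],o["wrist_force"])
im=vision.camera("scene")[:,:,::-1]; cv2.imwrite(f"pics/scene6.png",cv2.resize(im[60:260,180:380],None,fx=3,fy=3,interpolation=cv2.INTER_CUBIC))
E
```

```text
0.011973067617312625 [0.53566638 0.0789322  0.21506754] [-5.27582609 -0.37552705 33.91116411]
```

View pics/scene6.png

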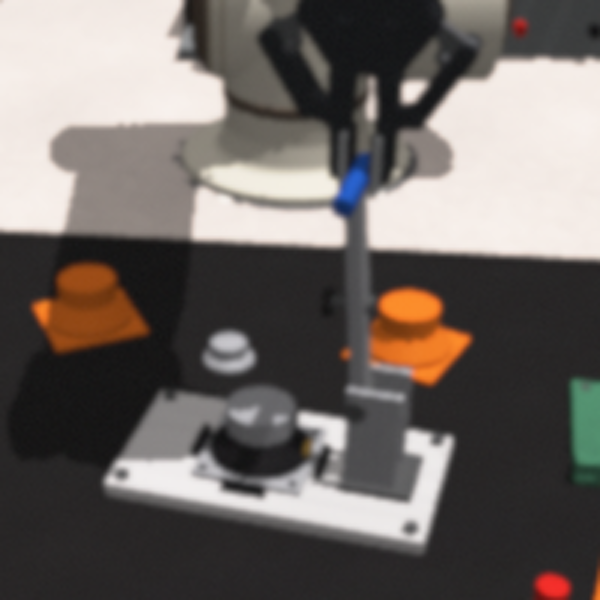

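Near upright, past dead centre. I'll carry it on towards the stop before opening.

Call:
{"name": "carry_out", "arguments": {"increments": [[0, 0, 0, -4, 0, 10, 0], [0, 0, 0, 0, 0, 12, 0], [0, 0, 0, 1, 0, 12, 0], [0, 0, 0, 2, 0, 12, 0], [0, 0, 0, 2, 0, 6, 0], [0, 0, 0, 0, 0, 0, 0]], "squeeze": 25}}

```text
time: 8.7
ee_pos: [0.5444, 0.1305, 0.2083]
tcp_rot: [-8.0, 89.9, 71.9]
wrist_force: [4.3, 2.2, 2.8]
opening: 0.0123
```

Call:
{"name": "carry_out", "arguments": {"increments": [[0, 0, 0, 0, 0, 0, 30], [0, 0, 0, 0, 0, 0, 50], [0, 0, 0, -20, 0, 0, 60], [0, 0, 0, -30, 0, 0, 60], [0, 0, 0, -30, 0, 0, 60], [0, 0, 0, 0, 0, -30, 70]]}}

```text
time: 9.45
ee_pos: [0.5391, 0.1004, 0.2904]
tcp_rot: [-65.6, 89.9, 14.4]
wrist_force: [-0.1, -0.4, -0.1]
opening: 0.0597
```

```bash
python3 - <<'E'
from h import *
o,R=cur(); print(o["opening"],o["ee_pos"],o["wrist_force"])
im=vision.camera("scene")[:,:,::-1]; cv2.imwrite("pics/scene7f.png",im);cv2.imwrite(f"pics/scene7.png",cv2.resize(im[60:260,180:380],None,fx=3,fy=3,interpolation=cv2.INTER_CUBIC))
im=vision.camera("top")[:,:,::-1]; cv2.imwrite("pics/top7.png",im)
E
```

```text
0.059704488986707216 [0.53907196 0.1003924  0.29035582] [-0.11234611 -0.41811134 -0.06227631]
```

View pics/scene7.png

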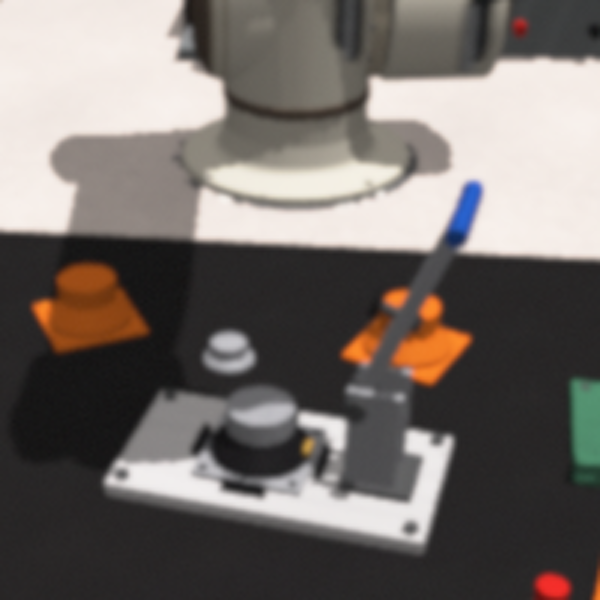

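View pics/top7.png

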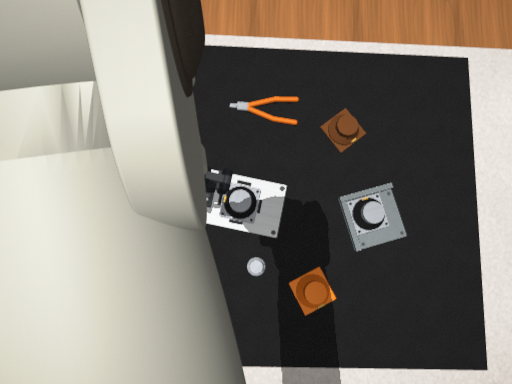

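The arm stands open, leaning back with the bar at crop (465,213). The driver is now fully visible in the top view at (240,202), so I'll measure it.

```bash
python3 - <<'E'
from h import *
im=cv2.imread("pics/top7.png")
cv2.imwrite("pics/drv.png",cv2.resize(im[168:240,205:290],None,fx=8,fy=8,interpolation=cv2.INTER_CUBIC))
im=cv2.imread("pics/scene7f.png")
cv2.imwrite("pics/drvs.png",cv2.resize(im[175:245,210:340],None,fx=6,fy=6,interpolation=cv2.INTER_CUBIC))
E
```

```text
(no output)
```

View pics/drv.png

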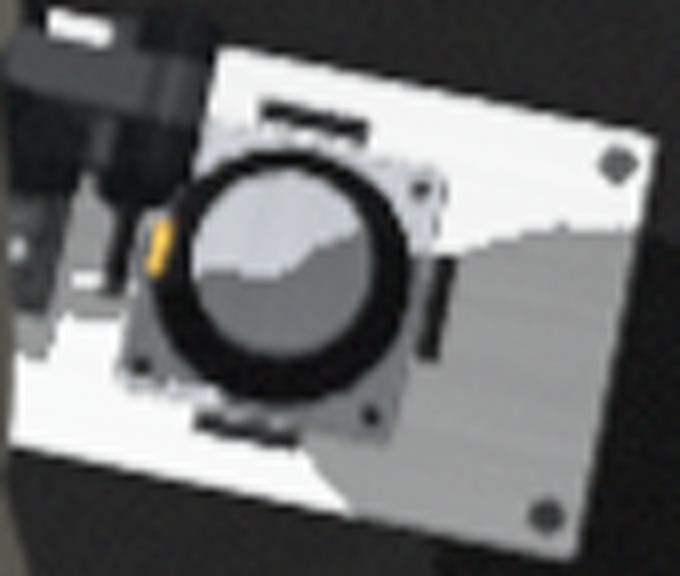

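View pics/drvs.png

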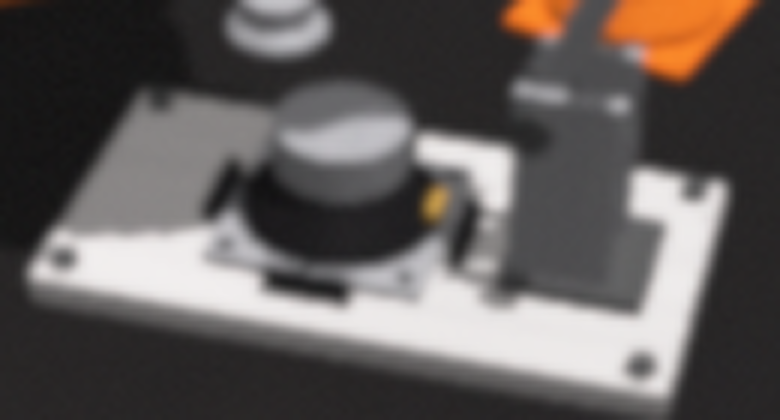

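```bash
python3 - <<'E'
from h import *
f=lambda p:(np.array(p)+.5)/8-.5+[205,168]
print("magnet",onz("top",f([282,262]),.054)-PO)
fs=lambda p:(np.array(p)+.5)/6-.5+[210,175]
print("tri",tri(f([282,262]),fs([343,122])))
a,b,c=[onz("top",f(p),.017)[0] for p in((422,188),(372,415),(143,365))]
print("yaw", np.degrees(np.arctan2(*(a-b)[1::-1])),np.degrees(np.arctan2(*(c-b)[1::-1])),"centre",(a+c)/2, np.linalg.norm(a-b),np.linalg.norm(c-b))
# press screws/base corners right side
a,b=[onz("top",f(p),.012)[0] for p in((620,162),(546,515))]; print("press y yaw",np.degrees(np.arctan2(*(a-b)[1::-1])))
go(W([0,0,290]),PY)
E
```

```text
magnet [[-0.00191855 -0.00063431  0.054     ]]
tri (array([0.54355435, 0.01990109, 0.05344979]), np.float64(0.0001323351075407223))
yaw -10.847267605348197 79.34891289233462 centre [0.5441439  0.01954889 0.017     ] 0.0641350289814289 0.06389349666054969
press y yaw -10.828774066561639
turn tool [-0.08 -0.03  0.01] shift(tool, start axes) [ -0.8 -20.6 -75. ] after turn [ -0.9 -20.5 -75. ]
```

Driver centre is near (0.544, 0.0198) with yaw about 79.3°. Moving over it and turning the jaws 90°.

Call:
{"name": "carry_out", "arguments": {"increments": [[0, 0, 0, 0, -10, -38, 80], [0, 0, 0, 0, -12, -38, 80], [-10, 0, 0, 0, 0, 0, 80], [-10, 0, 0, 0, 0, 0, 80], [-10, 0, 0, 0, 0, 0, 80], [-10, 0, 0, 0, 0, 0, 80], [-10, 0, 0, 0, 0, 0, 80], [-10, 0, 0, 0, 0, 0, 80], [-10, 0, 0, 0, 0, 0, 80], [-10, 0, 0, 0, 0, 0, 80], [-10.5, 0, 0, 0, 0, 0, 80], [0, 0, 0, 0, 0, 0, 80]]}}

```text
time: 11.05
ee_pos: [0.5469, 0.0213, 0.2881]
tcp_rot: [8.4, 89.9, 178.8]
wrist_force: [-0.1, 0.5, -0.9]
opening: 0.0681
```

```bash
python3 - <<'E'
from h import *
o,R=cur(); print(o["q"],o["opening"],o["ee_pos"],o["wrist_force"])
go([.544,.0198,.100],169.3)
go([.544,.0198,.035],169.3)
E
```

```text
[ 2.23198039e+00  6.41825414e+00  1.80466941e+01  1.01697437e+02
  4.16754950e-03 -7.81101670e+01] 0.06813208581503065 [0.54690342 0.02133637 0.2880978 ] [-0.05978354  0.49942971 -0.89470098]
turn tool [ 1.04  0.07 -0.01] shift(tool, start axes) [188.1   2.    2.4] after turn [188.1   2.    2.6]
turn tool [ 1.04  0.07 -0.01] shift(tool, start axes) [253.1   2.    2.3] after turn [253.1   2.    2.6]
```

Call:
{"name": "carry_out", "arguments": {"increments": [[1, 0, 0, 40, 2, 2.5, 80], [0, 0, 0, 50, 0, 0, 80], [0, 0, 0, 50, 0, 0, 80], [0, 0, 0, 50, 0, 0, 80], [0, 0, 0, 23, 0, 0, 80], [0, 0, 0, 0, 0, 0, 80]]}}

```text
time: 11.8
ee_pos: [0.5429, 0.0196, 0.0736]
tcp_rot: [11.9, 89.8, -178.9]
wrist_force: [-0.1, -0.2, 0.1]
opening: 0.0682
```

```bash
python3 - <<'E'
from h import *
o,R=cur(); print(o["opening"],o["ee_pos"],o["wrist_force"])
go([.544,.0198,.035],169.3)
im=vision.camera("scene")[:,:,::-1]; cv2.imwrite(f"pics/scene8.png",cv2.resize(im[60:260,180:380],None,fx=3,fy=3,interpolation=cv2.INTER_CUBIC))
E
```

```text
0.06822430291270568 [0.54286145 0.01960857 0.07363664] [-0.09240562 -0.19604579  0.08689917]
turn tool [-0.1   0.23 -0.05] shift(tool, start axes) [38.6 -0.4 -1.2] after turn [38.6 -0.4 -1.1]
```

View pics/scene8.png

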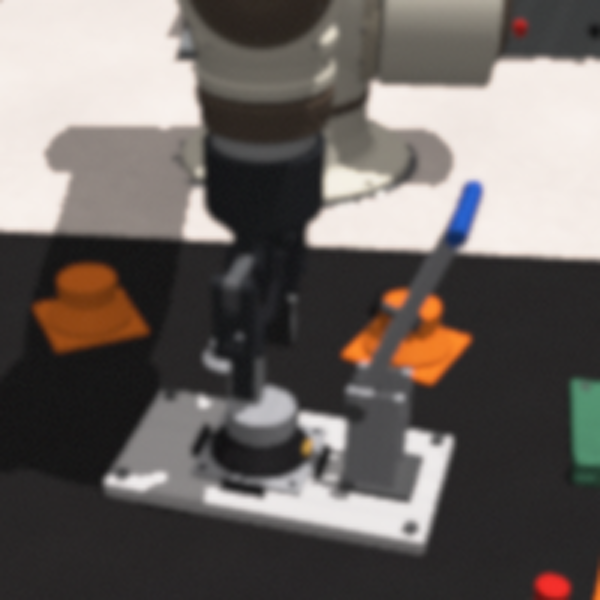

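The near finger stands in front of and above the magnet at crop (245,380), the clamp is clear, and nothing touches. Descending.

Call:
{"name": "carry_out", "arguments": {"increments": [[0, 0, 0, 15, 0, -1, 80], [0, 0, 0, 12, 0, 0, 80], [0, 0, 0, 8, 0, 0, 80], [0, 0, 0, 4, 0, 0, 80], [0, 0, 0, 0, 0, 0, 80]]}}

```text
time: 12.48
ee_pos: [0.5452, 0.0193, 0.0364]
tcp_rot: [9.2, 90.0, 178.6]
wrist_force: [-0.5, 0.9, 0.2]
opening: 0.0688
```

Call:
{"name": "carry_out", "arguments": {"increments": [[0, 0, 0, 0, 0, 0, 60], [0, 0, 0, 0, 0, 0, 52], [0, 0, 0, 0, 0, 0, 40], [0, 0, 0, 0, 0, 0, 40], [0, 0, 0, 0, 0, 0, 40]], "squeeze": 50}}

```text
time: 13.1
ee_pos: [0.5455, 0.0194, 0.0375]
tcp_rot: [-161.8, 89.9, 7.6]
wrist_force: [-2.1, 0.7, 5.8]
opening: 0.0462
```

```bash
python3 - <<'E'
from h import *
o,R=cur(); print(o["opening"],o["ee_pos"],o["wrist_force"],o["torque"])
go([.544,.0198,.035],169.3)
im=vision.camera("scene")[:,:,::-1]; cv2.imwrite(f"pics/scene9.png",cv2.resize(im[100:260,180:380],None,fx=3.6,fy=3.6,interpolation=cv2.INTER_CUBIC))
E
```

```text
0.0461512024658193 [0.54551499 0.01938574 0.03749528] [-2.07231679  0.73795647  5.75176824] [ 9.87109569e-02  5.88126541e-01 -4.58688704e-04]
turn tool [ 0.11 -0.05  0.02] shift(tool, start axes) [ 2.5 -0.1  1.6] after turn [ 2.5 -0.1  1.6]
```

View pics/scene9.png

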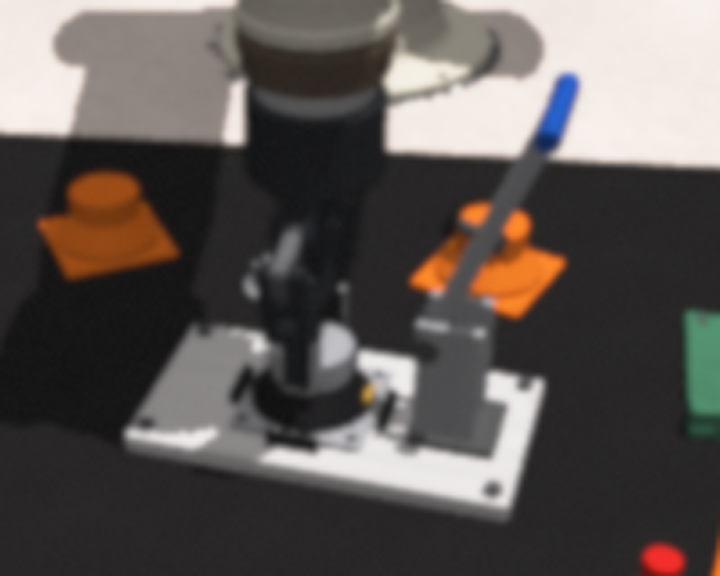

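The opening of 46.2 mm fits a 48 mm magnet, and both pads overlap it. Lifting.

Call:
{"name": "carry_out", "arguments": {"increments": [[0, 0, 0, -3, 0, 0, 40], [0, 0, 0, -5, 0, 0, 40], [0, 0, 0, -10, 0, 0, 40], [0, 0, 0, -15, 0, 0, 40], [0, 0, 0, -20, 0, 0, 40], [0, 0, 0, -20, 0, 0, 40], [0, 0, 0, -15, 0, 0, 40], [0, 0, 0, 0, 0, 0, 40]], "squeeze": 60}}

```text
time: 14.15
ee_pos: [0.546, 0.0194, 0.1262]
tcp_rot: [-168.3, 89.9, 1.1]
wrist_force: [0.4, -0.2, -4.1]
opening: 0.0456
```

```bash
python3 - <<'E'
from h import *
o,R=cur(); print(o["opening"],o["ee_pos"],o["wrist_force"],o["torque"])
go([.490,.308,o["ee_pos"][2]],175.2)
im=vision.camera("scene")[:,:,::-1]; cv2.imwrite(f"pics/scene10.png",cv2.resize(im[60:260,180:440],None,fx=3,fy=3,interpolation=cv2.INTER_CUBIC))
E
```

```text
0.04561707232893414 [0.54604272 0.01936098 0.12621772] [ 0.41573613 -0.24633223 -4.05612021] [0.08251672 0.01349164 0.03795301]
turn tool [-5.78 -0.14  0.02] shift(tool, start axes) [-1.000e-01 -2.734e+02  1.081e+02] after turn [  -0.  -282.9   80. ]
```

View pics/scene10.png

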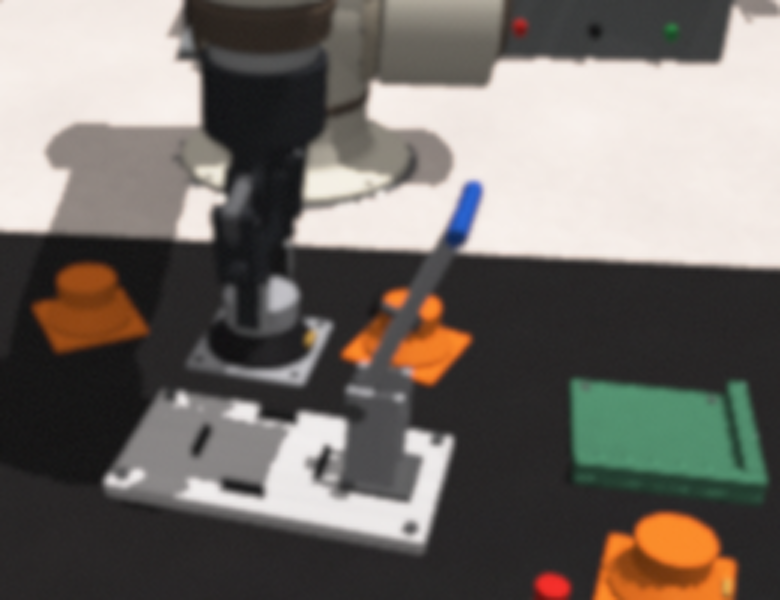

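The driver hangs level with its weight (4 N) on the wrist. I'll go round the open arm on the robot's side.

Call:
{"name": "carry_out", "arguments": {"increments": [[0, 0, 0, 0, 3, 18, 40], [0, 0, 0, 0, 6.8, 36, 40], [0, 0, 0, 0, 6.8, 36, 40], [0, 0, 0, 0, 6.8, 36, 40], [0, 0, 0, 0, 3.5, 18, 40], [0, 0, 0, 0, -20, 3.8, 40], [0, 0, 0, 0, -40, 7.6, 40], [0, 0, 0, 0, -40, 7.6, 40], [0, 0, 0, 0, -40, 7.6, 40], [0, 0, 0, 0, -40, 7.6, 40], [0, 0, 0, 0, -40, 7.6, 40], [0, 0, 0, 0, -40, 7.6, 40]]}}

```text
time: 15.7
ee_pos: [0.3974, 0.2851, 0.1236]
tcp_rot: [49.7, 89.9, -140.9]
wrist_force: [0.1, 0.0, -3.3]
opening: 0.0453
```

Call:
{"name": "carry_out", "arguments": {"increments": [[0, 0, 0, 0, -23, 4, 40], [-5.8, 0, 0, 0, 0, 0, 40], [0, 0, 0, 0, 0, 0, 40]]}}

```text
time: 16.08
ee_pos: [0.3981, 0.3071, 0.124]
tcp_rot: [50.4, 89.9, -134.4]
wrist_force: [0.7, -0.7, -4.5]
opening: 0.0455
```

```bash
python3 - <<'E'
from h import *
o,R=cur(); print(o["opening"],o["ee_pos"],o["wrist_force"],o["q"])
go([.490,.308,o["ee_pos"][2]],175.3)
im=vision.camera("scene")[:,:,::-1]; cv2.imwrite(f"pics/scene11.png",cv2.resize(im[60:260,250:510],None,fx=3,fy=3,interpolation=cv2.INTER_CUBIC))
E
```

```text
0.045521603991509646 [0.39806124 0.30708267 0.12395247] [ 0.67570702 -0.68798588 -4.50333736] [ 3.76545825e+01 -2.18725607e+00 -9.09315002e+00  8.31739698e+01
 -1.11903629e-02 -4.75401254e+01]
turn tool [-0.11  0.05 -0.06] shift(tool, start axes) [ -0.1  -8.6 -91.5] after turn [  0.   -8.4 -91.6]
```

View pics/scene11.png

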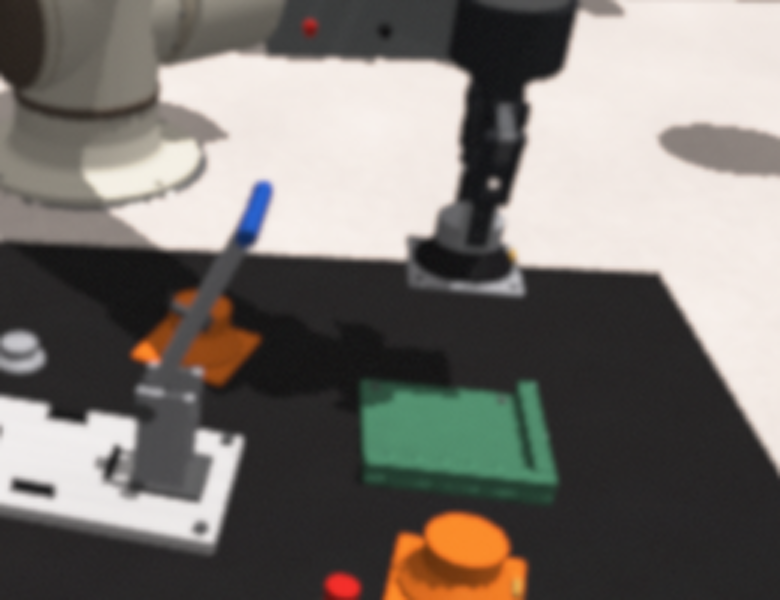

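Driver is level at crop (470,255), behind the green jig at (455,440). Moving over the jig and down to about 4 mm above the plate.

Call:
{"name": "carry_out", "arguments": {"increments": [[0, 0, 0, 0, -2, -20, 40], [0, 0, 0, 0, -2.5, -30, 40], [0, 0, 0, 0, -2.5, -30, 40], [0, 0, 0, 0, -0.5, -10.5, 40], [0, 0, 0, 20, 0, 0, 40], [0, 0, 0, 25, 0, 0, 40], [0, 0, 0, 20, 0, 0, 40], [0, 0, 0, 10, 0, 0, 40], [0, 0, 0, 5, 0, 0, 40], [0, 0, 0, 0, 0, 0, 40]]}}

```text
time: 17.38
ee_pos: [0.4891, 0.3073, 0.045]
tcp_rot: [-139.2, 90.0, 36.0]
wrist_force: [0.2, -1.3, -3.5]
opening: 0.0455
```

```bash
python3 - <<'E'
from h import *
o,R=cur(); print(o["opening"],o["ee_pos"],o["wrist_force"])
go([.4948,.3131,.0335],175.3)
im=vision.camera("scene")[:,:,::-1]; cv2.imwrite(f"pics/scene12.png",cv2.resize(im[110:250,340:460],None,fx=4.2,fy=4.2,interpolation=cv2.INTER_CUBIC))
E
```

```text
0.045505433661456346 [0.4891406  0.30727656 0.04495434] [ 0.2276117  -1.33143961 -3.46836127]
turn tool [-0.1  -0.01  0.01] shift(tool, start axes) [11.5 -6.3 -5.1] after turn [11.5 -6.3 -5.2]
```

View pics/scene12.png

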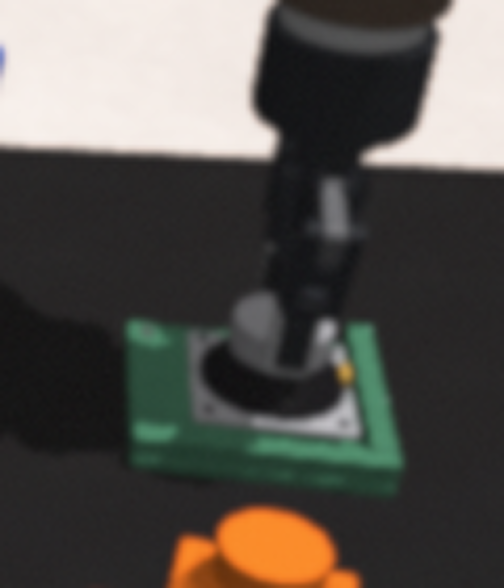

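The driver is inside the fences with small gaps. Lowering gently until it touches.

Call:
{"name": "carry_out", "arguments": {"increments": [[0, 0, 0, 3, 0, 0, 40], [0, 0, 0, 3, 0, 0, 40], [0, 0, 0, 0, 0, 0, 40], [0, 0, 0, 0, 0, 0, 40]]}}

```text
time: 17.92
ee_pos: [0.4891, 0.3073, 0.0386]
tcp_rot: [102.3, 90.0, -82.5]
wrist_force: [1.0, -0.4, -4.0]
opening: 0.0457
```

Call:
{"name": "carry_out", "arguments": {"increments": [[0, 0, 0, 1.5, 0, 0, 40], [0, 0, 0, 1.5, 0, 0, 40], [0, 0, 0, 0, 0, 0, 40]]}}

```text
time: 18.3
ee_pos: [0.489, 0.3072, 0.0354]
tcp_rot: [37.8, 90.0, -146.9]
wrist_force: [0.7, -0.6, -4.1]
opening: 0.0458
```

Call:
{"name": "carry_out", "arguments": {"increments": [[0, 0, 0, 1, 0, 0, 40], [0, 0, 0, 0.5, 0, 0, 40], [0, 0, 0, 0, 0, 0, 40]]}}

```text
time: 18.68
ee_pos: [0.4891, 0.3072, 0.0341]
tcp_rot: [55.9, 90.0, -128.9]
wrist_force: [-0.5, -0.3, -4.4]
opening: 0.0456
```

Call:
{"name": "carry_out", "arguments": {"increments": [[0, 0, 0, 0.8, 0, 0, 40], [0, 0, 0, 0.7, 0, 0, 40], [0, 0, 0, 0, 0, 0, 40]]}}

```text
time: 19.05
ee_pos: [0.4892, 0.3073, 0.0336]
tcp_rot: [-142.9, 90.0, 32.4]
wrist_force: [-2.4, -2.8, 4.6]
opening: 0.0456
```

Touched (z force went from -4.4 to +4.6 N). Now pushing towards the +y fence while lightly pressed.

Call:
{"name": "carry_out", "arguments": {"increments": [[0, 0, 0, -0.4, -1.5, 0, 40], [0, 0, 0, 0, -1.5, 0, 40], [0, 0, 0, 0, -1.5, 0, 40], [0, 0, 0, 0, 0, 0, 40]]}}

```text
time: 19.55
ee_pos: [0.49, 0.3116, 0.0336]
tcp_rot: [171.5, 89.9, -13.3]
wrist_force: [-0.4, -2.8, 6.1]
opening: 0.0453
```

Call:
{"name": "carry_out", "arguments": {"increments": [[0, 0, 0, 0, -1, 0, 40], [0, 0, 0, 0, -1, 0, 40], [0, 0, 0, 0, 0, 0, 40]]}}

```text
time: 19.92
ee_pos: [0.4901, 0.3131, 0.0336]
tcp_rot: [132.9, 89.9, -51.9]
wrist_force: [0.4, -7.6, 5.8]
opening: 0.0456
```

Call:
{"name": "carry_out", "arguments": {"increments": [[0, 0, 0, 0, -1, 0, 40], [0, 0, 0, 0, 0, 0, 40]]}}

```text
time: 20.18
ee_pos: [0.4901, 0.3131, 0.0336]
tcp_rot: [111.8, 89.8, -73.1]
wrist_force: [0.0, -12.0, 9.6]
opening: 0.0457
```

Call:
{"name": "carry_out", "arguments": {"increments": [[0, 0, 0, 0, 0, -1.5, 40], [0, 0, 0, 0, 0, -1.5, 40], [0, 0, 0, 0, 0, 0, 40]]}}

```text
time: 20.55
ee_pos: [0.4905, 0.3131, 0.0336]
tcp_rot: [37.6, 89.7, -147.1]
wrist_force: [-15.8, -11.7, 15.5]
opening: 0.0458
```

Call:
{"name": "carry_out", "arguments": {"increments": [[0, 0, 0, 0, 0, -1, 40], [0, 0, 0, 0, 0, -1, 40], [0, 0, 0, 0, 0, 0, 40]]}}

```text
time: 20.92
ee_pos: [0.4916, 0.313, 0.0337]
tcp_rot: [28.8, 89.6, -156.0]
wrist_force: [-20.4, -11.4, 17.5]
opening: 0.0456
```

y is at the fence: it stays at 0.3131 as the force rises. x seems held by friction, since the plate force is at 17 N. I'll ease off downwards and in y, then go on in x.

Call:
{"name": "carry_out", "arguments": {"increments": [[0, 0, 0, -1.2, 0.8, 0, 40], [0, 0, 0, 0, 0, 0, 40], [0, 0, 0, 0, 0, 0, 40]]}}

```text
time: 21.3
ee_pos: [0.4934, 0.3129, 0.0337]
tcp_rot: [38.3, 89.8, -146.4]
wrist_force: [-6.4, -5.1, 2.8]
opening: 0.0454
```

Call:
{"name": "carry_out", "arguments": {"increments": [[0, 0, 0, 0, 0, -1, 40], [0, 0, 0, 0, 0, -1, 40], [0, 0, 0, 0, 0, 0, 40]]}}

```text
time: 21.68
ee_pos: [0.495, 0.3127, 0.0337]
tcp_rot: [29.7, 89.8, -155.0]
wrist_force: [-9.2, -5.2, 4.7]
opening: 0.0459
```

```bash
python3 - <<'E'
from h import *
o,R=cur(); print(o["opening"],o["ee_pos"],o["wrist_force"],o["torque"])
go([.4948,.3131,.0335],175.3)
im=vision.camera("scene")[:,:,::-1]; cv2.imwrite(f"pics/scene13.png",cv2.resize(im[150:240,360:450],None,fx=6.5,fy=6.5,interpolation=cv2.INTER_CUBIC))
E
```

```text
0.045853418096927424 [0.49499212 0.31268556 0.03370576] [-9.24483009 -5.16417672  4.66893284] [-1.10230595  1.82754834  0.21123738]
turn tool [-0.06  0.19 -0.11] shift(tool, start axes) [ 0.2 -0.4  0.2] after turn [ 0.2 -0.4  0.2]
```

View pics/scene13.png

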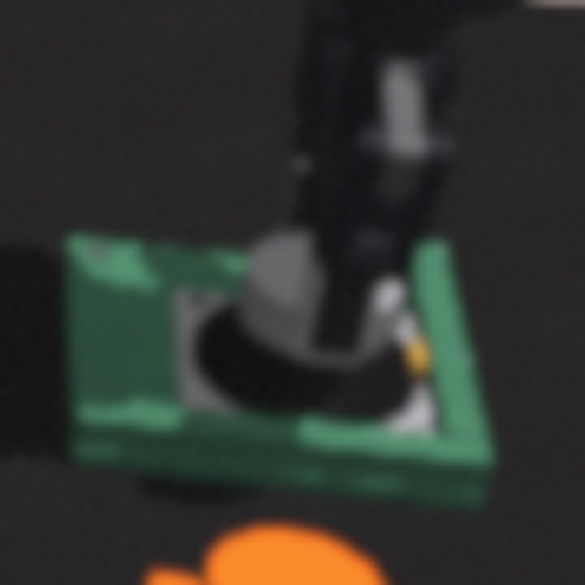

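It looks nearly home in the picture: the flange edge meets both fences. I'll keep pushing in x until it stops.

Call:
{"name": "carry_out", "arguments": {"increments": [[0, 0, 0, 0, 0, -1, 40], [0, 0, 0, 0, 0, 0, 40]]}}

```text
time: 21.98
ee_pos: [0.4951, 0.3127, 0.0337]
tcp_rot: [20.6, 89.7, -164.1]
wrist_force: [-14.7, -5.8, 7.5]
opening: 0.0457
```

Call:
{"name": "carry_out", "arguments": {"increments": [[0, 0, 0, 0, 0, -1, 40], [0, 0, 0, 0, 0, 0, 40]]}}

```text
time: 22.22
ee_pos: [0.4951, 0.3127, 0.0338]
tcp_rot: [15.6, 89.6, -169.2]
wrist_force: [-19.8, -5.9, 9.7]
opening: 0.0454
```

Call:
{"name": "carry_out", "arguments": {"increments": [[0, 0, 0, 0, 0, -1, 40], [0, 0, 0, 0, 0, 0, 40]]}}

```text
time: 22.48
ee_pos: [0.4953, 0.3126, 0.0338]
tcp_rot: [13.1, 89.5, -171.6]
wrist_force: [-24.3, -4.7, 12.3]
opening: 0.0458
```

x stays at 0.4951 while the force rises to 24 N, so it is home. y still shows contact. Easing off and opening.

Call:
{"name": "carry_out", "arguments": {"increments": [[0, 0, 0, -0.3, -0.3, 2, 40], [0, 0, 0, 0, 0, 2, 40], [0, 0, 0, 0, 0, 0, 40], [0, 0, 0, 0, 0, 0, 40]]}}

```text
time: 22.98
ee_pos: [0.4949, 0.3129, 0.0339]
tcp_rot: [55.9, 89.8, -128.9]
wrist_force: [-2.8, -6.7, 2.0]
opening: 0.0455
```

Call:
{"name": "carry_out", "arguments": {"increments": [[0, 0, 0, 0, 0, 0, 58], [0, 0, 0, 0, 0, 0, 65], [0, 0, 0, 0, 0, 0, 80], [0, 0, 0, 0, 0, 0, 80], [0, 0, 0, -10, 0, 0, 80], [0, 0, 0, -20, 0, 0, 80], [0, 0, 0, -30, 0, 0, 80], [0, 0, 0, -40, 0, 0, 80], [0, 0, 0, -40, 0, 0, 80], [0, 0, 0, 0, 0, 0, 80]], "squeeze": 20}}

```text
time: 24.22
ee_pos: [0.4969, 0.3145, 0.179]
tcp_rot: [-142.7, 89.6, 32.5]
wrist_force: [0.2, 0.3, -0.4]
opening: 0.0682
```

Call:
{"name": "carry_out", "arguments": {"increments": [[0, 0, 0, 0, 0, 40, 80], [0, 0, 0, 0, 0, 60, 80], [0, 0, 0, 0, 0, 50, 80], [0, 0, 0, 0, 40, 0, 80], [0, 0, 0, 0, 60, 0, 80], [0, 0, 0, 0, 60, 0, 80], [0, 0, 0, 0, 60, 0, 80], [0, 0, 0, 0, 60, 0, 80], [0, 0, 0, 0, 50, 0, 80], [0, 0, 0, 0, 0, 0, 80]]}}

```text
time: 25.48
ee_pos: [0.3181, -0.0054, 0.1744]
tcp_rot: [134.0, 90.0, -51.1]
wrist_force: [0.2, 0.7, 0.8]
opening: 0.0685
```

```bash
python3 - <<'E'
from h import *
o,R=cur(); print(o["opening"],o["ee_pos"],o["wrist_force"])
im=vision.camera("scene")[:,:,::-1]; cv2.imwrite("pics/s14f.png",im);cv2.imwrite(f"pics/s14.png",cv2.resize(im[175:240,360:450],None,fx=7,fy=7,interpolation=cv2.INTER_CUBIC))
im=vision.camera("top")[:,:,::-1]; cv2.imwrite("pics/t14f.png",im);cv2.imwrite(f"pics/t14.png",cv2.resize(im[185:270,65:150],None,fx=7,fy=7,interpolation=cv2.INTER_CUBIC))
E
```

```text
0.0685156298330277 [ 0.31809384 -0.0054222   0.17436123] [0.17887266 0.68587128 0.81479347]
```

View pics/s14.png

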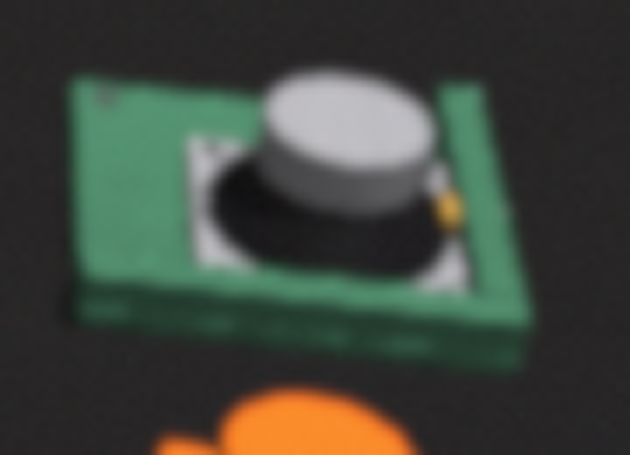

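View pics/t14.png

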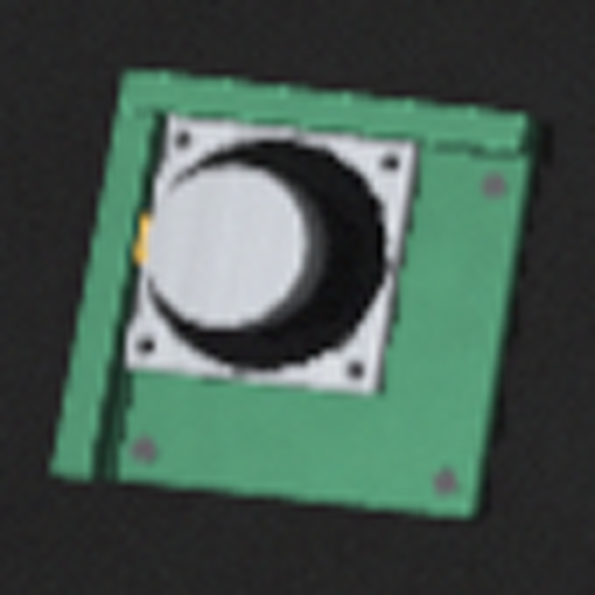

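View pics/s14f.png

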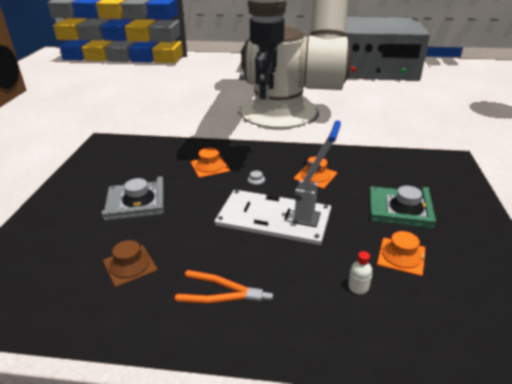

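```bash
python3 - <<'E'
from h import *
f=lambda p:(np.array(p)+.5)/7-.5+[65,185]
im=cv2.imread("pics/t14.png"); g=cv2.cvtColor(im,cv2.COLOR_BGR2GRAY)
def ref(p,z):
    x,y=p; w=14; q=255-g[y-w:y+w+1,x-w:x+w+1].astype(float); 
    if z==.013: q=np.clip(q-q.min()-.4*(q.max()-q.min()),0,None)
    else:
        a=im[y-w:y+w+1,x-w:x+w+1].astype(float); q=np.clip(a[:,:,2]-a[:,:,1]+40,0,None)
    Y,X=np.mgrid[y-w:y+w+1,x-w:x+w+1]; return np.array([(X*q).sum(),(Y*q).sum()])/q.sum()
S=[onz("top",f(ref(p,.013)),.013)[0,:2]*1000 for p in((183,139),(391,162),(356,370),(147,345))]
J=[onz("top",f(ref(p,.008)),.008)[0,:2]*1000 for p in((494,186),(445,482),(145,450))]
ang=lambda v:np.degrees(np.arctan2(v[1],v[0]))
print("drv yaw",ang(S[0]-S[3]),ang(S[1]-S[2]),ang(S[0]-S[1])-90,ang(S[3]-S[2])-90)
print("jig yaw",ang(J[0]-J[1]),ang(J[2]-J[1])-90, "sides",np.linalg.norm(J[0]-J[1]),np.linalg.norm(J[2]-J[1]))
cd=np.mean(S,0); cj=(J[0]+J[2])/2; a=np.radians(-4.7); Rm=np.array([[np.cos(a),np.sin(a)],[-np.sin(a),np.cos(a)]])
print(cd,cj,"drv in jig",Rm@(cd-cj), "J in jig frame",[Rm@(j-cj) for j in J])
# flange edges vs. fence edges
P=lambda p,z:Rm@(onz("top",f(p),z)[0,:2]*1000)
print("flange corners",[P(p,.013).round(1) for p in((165,115),(415,140),(380,393),(127,368))])
print("fence top inner y",P((160,118),.02),P((96,478),.02)," x fence:",P((190,120),.02),P((515,155),.02),"outer",P((122,72),.02),P((530,115),.02),P((52,472),.02))
E
```

```text
drv yaw -4.643434415086538 -4.902841617468225 -4.738112973044807 -5.0918397986859105
jig yaw -5.02744822350177 -4.746105529253924 sides 91.89664381355495 92.002729778812
[494.80757009 313.16915999] [476.43327057 297.60507842] drv in jig [17.03721622 17.01730828] J in jig frame [array([ 45.91055455, -46.26394551]), array([-45.98458852, -45.73875449]), array([-45.91055455,  46.26394551])]
flange corners [array([506.4, 391.4]), array([507.3, 314.2]), array([429.2, 312.3]), array([428.4, 389.3])]
fence top inner y [504.79648062 389.91792151] [395.11428113 389.84352778]  x fence: [505.20666245 380.81025347] [505.58328295 281.08994242] outer [517.56427786 403.80455359] [518.37571698 278.44623221] [395.47924078 403.0750144 ]
```

The flange and jig screw holes give the driver at about (11.0, 11.0) mm in the jig's frame and parallel to within 0.3°. The arm is clear and the clamp is open.

```bash
python3 -c "
from workcell import job_done; print(job_done())"
```

```text
the job is handed in; nothing more can be done
None
```

The driver is in the green jig, magnet up and pushed against both fences. The clamp arm is open, and I handed the job in at about 25.6 s. No verdict was reported.

**What I did:** I pinched the blue bar and swung the clamp arm past centre to its stop. Then I gripped the driver by its magnet, lifted it straight out and carried it round the open arm. I lowered it onto the plate until it touched, pushed it against each fence until it stopped moving, eased off, opened the gripper and backed away.

**Last checks:**
- **Position:** measured from the screw holes in the top picture, the driver is at about (11.0, 11.0) mm in the jig's frame. This assumes the jig's screws are centred on the plate area inside the fences, which the job text does not say. Separately, the force rose with no further movement against both fences.
- **Alignment:** the driver's sides are parallel to the jig's within about 0.3°, and it looks flat in the scene view.
- **Clamp:** it leans back at its stop in the last picture. I judged this by eye and did not measure the angle.
- **Other objects:** the other driver, glue bottle, cutters and tweeter look unmoved in the last scene picture. I did not measure them.
- **Robot:** it was clear of everything, with wrist forces under 1 N.

**Off-plan moments:** the bar slid a few mm in the pads during the flip, with radial forces of about 27–34 N. The first push in x was held up by friction (about 20 N), so I eased the downward pressure and pushed again.

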